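# Right the tipped paint bottle and lift the carrier

### The job

A squeeze bottle has tipped over in the paint carrier: while the carrier stays standing in the sheet pan, set the bottle upright on the carrier's floor and let go of it. Then take the carrier by its handle bar, lift it straight up about 10 cm clear of the pan and finish while holding it there, steady and level, with the bottle and all four pots upright and everything still in it. Leave the two cups beside it alone.

Things in the scene. Friction and masses are not known exactly. Their poses are not given: they have to be found in the camera images.
- carrier: loose plywood bottle carrier, about 0.42 kg empty, 0.8 kg loaded, standing in the sheet pan. Origin at the centre of its underside, z up. 284 mm (x) by 270 mm (y). Floor top at z = 8 mm. A low divider (12 mm thick, top at z = 30 mm) along y at x = 0 parts it into two lanes along y, each 130 mm wide and 258 mm long. Outer side walls rise to z = 22 mm, end walls to z = 35 mm.
- lane1 (a point): point between the two pots of the lane on the carrier's -x side, on the floor (carrier x = -85, y = 0, z = 8 mm; 14 mm outward of the lane's middle line)
- lane2 (a point): point between the two pots of the lane on the carrier's +x side, on the floor (carrier x = 85, y = 0, z = 8 mm; 14 mm outward of the lane's middle line)
- handle (a point): middle of the handle: a straight wooden bar along the carrier's y above the divider, 20 mm wide (x), 22 mm tall, 270 mm long. This point is on its centre line (carrier x = 0, y = 0, z = 140 mm), above the balance point to about 15 mm. Posts (22 mm in x, 12 mm in y) carry it at y = -129 and +129 mm; between them the bar is free, to be gripped from above.
- bottle: loose white squeeze bottle, 80 to 160 g, 112 mm long: body 40 x 40 mm square for 80 mm, shoulder, then a grey cap 24 mm across from 92 to 112 mm. Origin at the centre of its base, z from base to cap, x and y square to its flat sides. Starts lying on a flat side in either lane, its middle about at point lane1 or lane2, cap roughly towards carrier +y. Weight centre 45 mm from its base.
- block: loose plain wooden sanding block 40 x 95 x 26 mm, about 60 g, lying in the lane that the bottle is not in; origin level with its underside, 56 mm from the block's middle towards its own -y; z up, long side along its y. Stays in the carrier.
- pot_a: loose closed round paint pot, 44 mm across, 40 mm tall, about 50 g; stands upright at one end of a lane; origin at the centre of its underside, z up. Stays in the carrier, upright.
- pot_b: loose closed round paint pot, 44 mm across, 40 mm tall, about 50 g; stands upright at one end of a lane; origin at the centre of its underside, z up. Stays in the carrier, upright.
- pot_c: loose closed round paint pot, 44 mm across, 40 mm tall, about 50 g; stands upright at one end of a lane; origin at the centre of its underside, z up. Stays in the carrier, upright.
- pot_d: loose closed round paint pot, 44 mm across, 40 mm tall, about 50 g; stands upright at one end of a lane; origin at the centre of its underside, z up. Stays in the carrier, upright.
- pan: fixed aluminium sheet pan, 420 mm (x) by 560 mm (y), rim 20 mm high; origin at the centre of its underside on the table, z up; its floor is 3 mm thick and the carrier stands on it
- cup: loose open white plastic cup, 62 mm across its rim, 45 mm tall, standing in the pan on its left (+y) side; origin at the centre of its underside. To be left alone.
- upturned_cup: loose white plastic cup standing upside down in the pan on its right (-y) side, 62 mm across, 45 mm tall; origin at the centre of its underside. To be left alone.
Mind the look-alikes: they are no part of the job. What is shaped like the pot_b but pink or yellow is not meant.

How it is judged:
By the outcome, as a careful person would: the job done as asked, in the order asked, and still so for the second after the job is handed in, while the arm keeps its last pose, push and grip.
It also fails if it takes over 64 s, if anything falls off the work surface, if the arm or the gripper's body presses on something with over 40 N, if the wrist force passes 120 N, or if a joint passes its speed limit or range.

### The arm

A 6-joint arm with a two-finger parallel gripper is mounted at the origin on the work surface. World frame = base frame: x ahead of the robot, y to its left, z up, the work surface at z = 0. Lengths are in m, angles in degrees, forces in N, time in s.
With the tool pointing down it reaches from about 0.375 to 0.9 m from the base axis. Payload 3.1 kg.
Tool frame: the origin (TCP) lies at the very end of the fingers, on their centre line; the grasp point (between the pads) lies 19 mm behind it; x points along the fingers, y is the direction in which the jaws open and shut, and the axes are right-handed (so a half turn about x gives the same grasp; the last joint's range is limited). The gripper opens to 87 mm and grips with 3 to 60 N. Pads are 19 mm wide; open, the fingers measure 117 mm over their backs; the gripper's body (75 mm by 190 mm) begins 51 mm behind the grasp point.
Start: joints at [58.241, 30.224, 82.088, -0, 67.689, -10.227], TCP at [0.229, 0.581, 0.223] pointing down, gripper open.
Joint ranges: [-176.69, 176.69], [-43.24, 126.21], [12.49, 139.97], [-82, 262], [0, 151.66], [-163.58, 163.58]. Speed limits (degrees/s): [159.86, 159.86, 180, 180, 180, 180].

### API

Orientations are given as a 3x3 rotation matrix whose columns are the frame's x, y, z axes.
In Python, from workcell import r, cams gives the robot as it stands.
- The arm moves only by the tool drive_tool, never from a script. Its argument "deltas" is a list of rows, each a list of 6 numbers: the shift along the tool's x, y, z in m, then the turn, a rotation vector about the tool's x, y, z in rad. In form: [[x, y, z, ax, ay, az], ...]. A call has exactly 8 rows; each row is the pose to reach, as a shift and turn from the pose commanded when the call began, along the tool's axes at that moment; what a row does not reach only later rows make up. A row lasts 1/10 s, in which the tool goes at most 50 mm and 8.59 degrees, less where a joint would pass 70% of its speed; a pose out of reach is approached as far as the arm can. A call with a gripper value outside its range is refused whole. "fingers" is the opening, from 0 (shut) to 1 (fully open), set as the call begins (left out, the last holds). The fingers move at their own pace and stop on an object; the grip force is fixed at half the most. Time passes only in rows, so rows that repeat a pose let the fingers close, or fill a call up. It gives the time, the measured TCP pose, the force and the opening at its end, in the units of the state.
- r.read_state(): the state, without advancing time (a new reading comes with each control period).
- cams.snapshot(name): name is "scene" or "side" or "wrist"; returns a dict with "image" (480x640x3 uint8, red, green, blue), "K" (3x3 intrinsics, pixels), "dist" ([k1, k2, p1, p2, k3] as OpenCV has them; the pictures are not rectified), "extrinsics" (4x4, takes a point from world to camera coordinates); the wrist camera has in their place "mount" (4x4, takes a point from camera to tool coordinates, whose origin is the TCP and whose axes are the tool frame's). Camera axes: x right, y down, z forward; pixel columns grow to the right and rows downward; lengths in m; the calibration is good to about 2 mm. A picture is of the moment at which its call begins: read the wrist's pose just before it. There is no depth.
- r.job_done(): hands the job in, once; it reports no verdict.
Trained networks look in a picture, given as the dict that the camera call returned (one of the last four; its "shot" number tells which), for a name from the list of things; names that differ only in an ending like _2 or _b are one class to them, and where a whole thing is asked for, a point or a joint stands for the part that bears it (a point fixed in the world has none). Each returns a list of dicts, best first, with "score" (0 to 1); they miss things now and then, are a little off and sometimes report something else, mostly with a low value. They report only what shows in the picture. A call takes as long as a camera call. They do not tell look-alikes from the thing itself.
- cams.cut_out(target, picture): "mask" (480x640 bool, what is visible of it) and "uv" ([column, row] in pixels, amid what is visible of it).
The state is a dict: "t": time; "joints": joint angles; "dq": joint speeds; "joint_efforts": joint torques, N m; "tcp_pos": TCP position; "tcp_rot": TCP orientation; "force": force on the tool from outside, world axes, zero at the start; "ft_torque": the same for the moment, N m; "finger_gap": finger opening in m.
Only numpy, scipy, OpenCV 4.12 (cv2) and the standard library are available. Lean on these libraries where they do the work, as an engineer would, in place of code of your own. Each camera call takes 0.05 s, during which the arm holds its last target.

## Working session

There is one attempt and no reset: what is moved stays moved. The work goes in short steps, Python scripts to look and compute and a tool call to move; the robot and the scene stay as the last step left them, time stands still between calls to the robot, and variables do not carry over. Pictures are saved under pics/ and viewed, and the job is handed in when it is done.

Besides the shell and the picture viewer there is one more tool, called after "Request:" as name(argument=value, ...), one argument or row to a line, values as JSON. drive_tool: Moves the arm, as the interface text tells. Its arguments: {"type":"object","properties":{"deltas":{"type":"array"},"fingers":{"type":"number"}},"required":["deltas"]}

```bash
ls; mkdir -p pics
cat > h.py <<'E'
import numpy as np, cv2, pickle
from workcell import r, cams
def snap(n, f=None):
    st=r.read_state(); s=cams.snapshot(n); s['st']=st
    if f: cv2.imwrite('pics/'+f, s['image'][:,:,::-1])
    return s
def cam(s):
    if 'extrinsics' in s: return np.array(s['extrinsics'])
    T=np.eye(4);T[:3,:3]=s['st']['tcp_rot'];T[:3,3]=s['st']['tcp_pos']
    return np.linalg.inv(T@np.array(s['mount']))
def px2z(s,uv,z):
    E=cam(s);uv=np.array(uv,float).reshape(-1,1,2)
    n=cv2.undistortPoints(uv,np.array(s['K']),np.array(s['dist'])).reshape(-1,2)
    d=np.c_[n,np.ones(len(n))]@E[:3,:3]; o=-E[:3,:3].T@E[:3,3]
    return o+d*((z-o[2])/d[:,2])[:,None]
def proj(s,P):
    E=cam(s);P=np.array(P,float).reshape(-1,3)
    return cv2.projectPoints(P,cv2.Rodrigues(E[:3,:3])[0],E[:3,3],np.array(s['K']),np.array(s['dist']))[0].reshape(-1,2)
E
python3 - <<'E'
from h import *
st=r.read_state()
for k,v in st.items(): print(k,np.round(v,4).tolist())
for n in ['scene','side','wrist']:
    s=snap(n,n+'0.png'); pickle.dump(s,open(n+'0.pkl','wb'))
    E=cam(s); print(n,(-E[:3,:3].T@E[:3,3]).round(3),E[2,:3].round(3),np.array(s['K'])[0,0])
E
```

```text
pics
t 0.0
joints [58.241, 30.281, 82.1548, -0.0015, 67.6891, -10.228]
dq [-0.0087, -0.0957, -0.0418, -0.1063, -0.0334, -0.057]
joint_efforts [-0.0011, -44.0047, -17.6589, 0.0632, 0.0583, -0.0002]
tcp_pos [0.229, 0.5808, 0.2216]
tcp_rot [[-0.0011, 0.367, 0.9302], [-0.0019, 0.9302, -0.367], [-1.0, -0.0021, -0.0004]]
force [-0.9806, -0.3369, -0.1302]
ft_torque [-0.0131, -0.0097, 0.0263]
finger_gap 0.0874
scene [1.155 0.479 0.809] [-0.611 -0.397 -0.685] 445.33808621308475
side [-0.104 -0.616  1.018] [ 0.481  0.528 -0.7  ] 586.3463092135165
wrist [0.151 0.611 0.385] [ 0.28  -0.113 -0.953] 402.15139070377967
```

View pics/scene0.png

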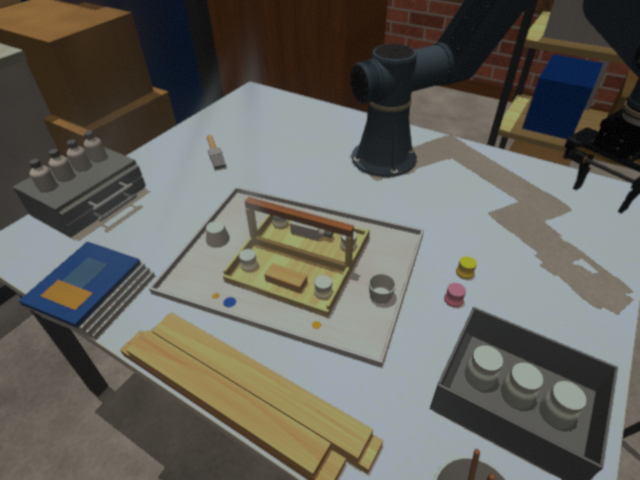

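View pics/side0.png

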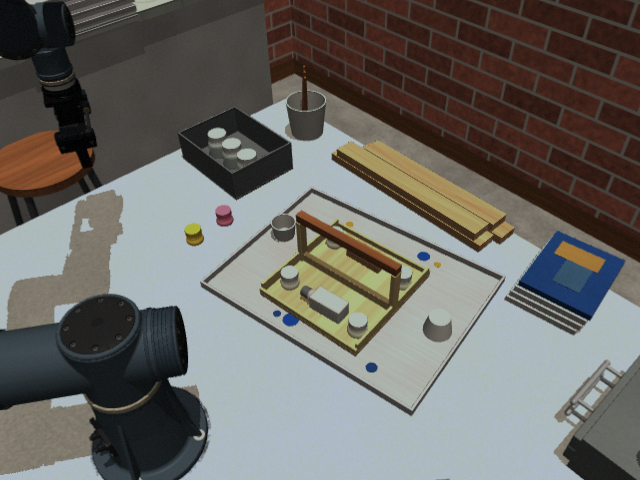

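View pics/wrist0.png

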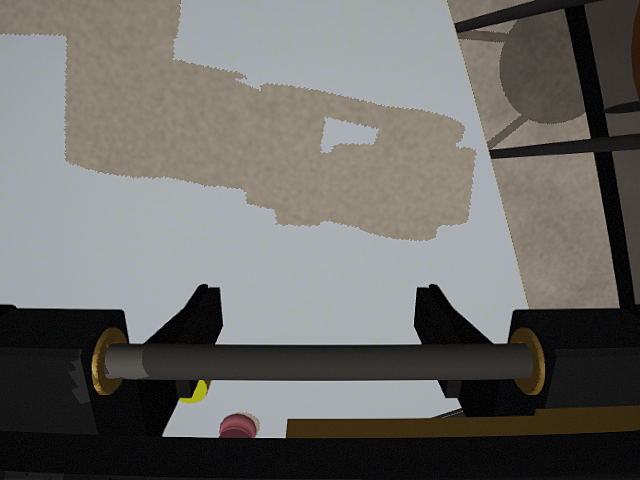

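The side picture shows the bottle in the near lane at about (327,301), cap at (306,291); the sanding block is in the far lane. The white blocky thing at (305,230) in the scene picture is the bottle from the other side.

Run:
```python
from h import *
s=pickle.load(open('side0.pkl','rb'));c=s['image'][200:360,240:450,::-1]
cv2.imwrite('pics/sc.png',cv2.resize(c,None,fx=3.75,fy=3.75,interpolation=3))
s=pickle.load(open('scene0.pkl','rb'));c=s['image'][180:320,210:380,::-1]
cv2.imwrite('pics/cc.png',cv2.resize(c,None,fx=4.25,fy=4.25,interpolation=3))
```

```text
(no output)
```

View pics/sc.png

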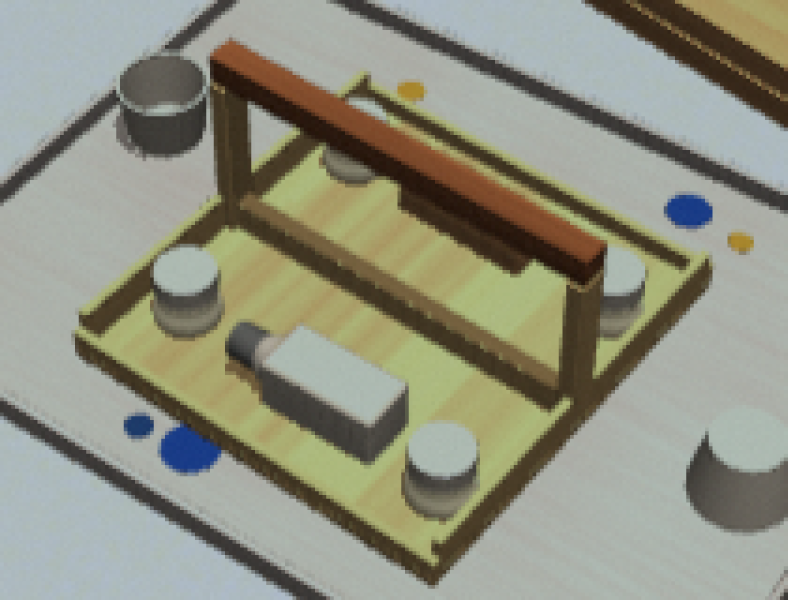

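View pics/cc.png

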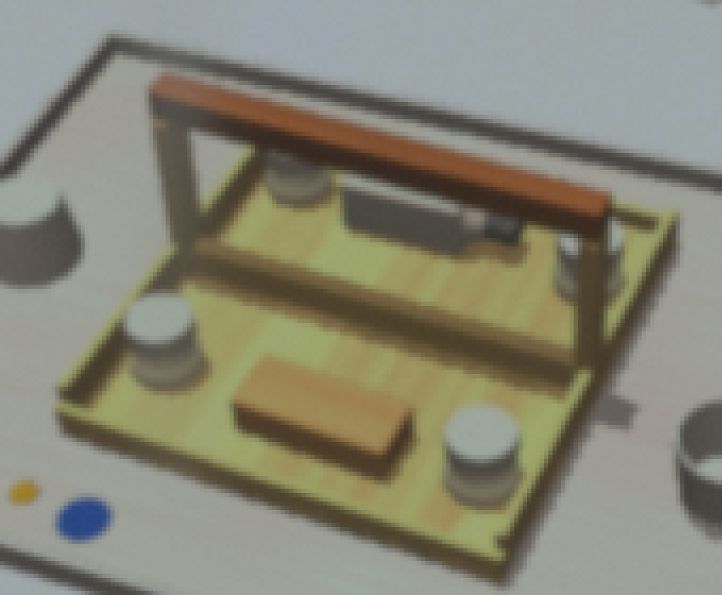

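```bash
cat > fit.py <<'E'
from h import *
from scipy.optimize import least_squares
s=pickle.load(open('side0.pkl','rb'));q=pickle.load(open('scene0.pkl','rb'))
a=lambda L:np.array(L)/3.75+[240,200]
b=lambda L:np.array(L)/4.25+[210,180]
bar=px2z(s,a([(232,40),(212,62),(578,268),(606,243)]),.154);print('bar side',bar.round(4))
bar2=px2z(q,b([(160,75),(150,95),(605,212),(608,192)]),.154);print('bar scene',bar2.round(4))
bo=px2z(s,a([(308,325),(262,373),(368,423),(408,383)]),.051);print('bottle',bo.round(4))
for B in(bar,bar2):
    c=B.mean(0);d=(B[0]+B[1]-B[2]-B[3]);print(c,np.degrees(np.arctan2(d[1],d[0])))
c=bo.mean(0);d=bo[0]+bo[1]-bo[2]-bo[3];print(c,np.degrees(np.arctan2(d[1],d[0])),np.linalg.norm(d)/2)
print('capcenter', px2z(s,a([(246,340)]),.035))
print('pots side',px2z(s,a([(186,270),(442,450)]),.051).round(4))
print('block',px2z(q,b([(232,403),(285,352),(412,407),(385,442)]),.037).round(4))
print('potsfar',px2z(q,b([(163,318),(482,435)]),.051).round(4))
print('pots near scene',px2z(q,b([(590,240)]),.051).round(4))
E
python3 fit.py
```

```text
bar side [[ 0.5112  0.15    0.154 ]
 [ 0.4899  0.1433  0.154 ]
 [ 0.5242 -0.1159  0.154 ]
 [ 0.5486 -0.1139  0.154 ]]
bar scene [[ 0.5357 -0.1163  0.154 ]
 [ 0.5527 -0.1098  0.154 ]
 [ 0.5084  0.1529  0.154 ]
 [ 0.494   0.1468  0.154 ]]
bottle [[ 0.452   0.0213  0.051 ]
 [ 0.4084  0.0126  0.051 ]
 [ 0.4274 -0.0553  0.051 ]
 [ 0.4638 -0.05    0.051 ]]
[0.51851058 0.01585691 0.154     ] 97.80640770876731
[0.52270896 0.01840526 0.154     ] -80.71873445698655
[ 0.43789118 -0.01783963  0.051     ] 102.42825646849242 0.07131595881750363
capcenter [[0.4268222  0.04838805 0.035     ]]
pots side [[ 0.4285  0.1036  0.051 ]
 [ 0.444  -0.0972  0.051 ]]
block [[ 0.6347 -0.006   0.037 ]
 [ 0.5882 -0.0035  0.037 ]
 [ 0.5862  0.0804  0.037 ]
 [ 0.6148  0.0816  0.037 ]]
potsfar [[ 0.6125 -0.0694  0.051 ]
 [ 0.594   0.1301  0.051 ]]
pots near scene [[0.4326 0.1058 0.051 ]]
```

Reading of the pictures: the things that could be confused with the bottle are the white pots at side (290,272), (358,320), (333,240), (405,275), the cups at (284,228) and (438,322), and the bottles in the far rack at scene (40,170). Only side (327,301) is a square white body with a grey cap lying in the near lane, so that's the bottle.

Plan:
1. Nudge the bottle outward to the lane wall. The 190 mm gripper body would hit the handle bar otherwise.
2. Grip its body with the jaws across.
3. Lift it, pitch it 90°, and set it down.
4. Lift the carrier by the bar.

I'll take a closer look from above first.

```bash
cat >> h.py <<'E'
from scipy.spatial.transform import Rotation as Ro
def tgt(pos,yang,lean=0,ldir=None):
    """tool down, jaw axis at world yaw yang (deg); lean: rotate about jaw axis, + = tool tips point more to -z_tool"""
    a=np.radians(yang);y=np.array([np.cos(a),np.sin(a),0]);x=np.array([0,0,-1.]);R=np.c_[x,y,np.cross(x,y)]
    if lean: R=R@Ro.from_euler('y',lean,degrees=True).as_matrix()
    return np.array(pos,float),R
def delta(t):
    p,R=t;st=r.read_state();R0=np.array(st['tcp_rot'])
    d=R0.T@(p-np.array(st['tcp_pos']));w=Ro.from_matrix(R0.T@R).as_rotvec()
    print('delta',d.round(4).tolist(),w.round(4).tolist())
E
python3 -c "
from h import *
delta(tgt((.47,0,.32),98.5))"
```

```text
delta [-0.0976, -0.4521, 0.4373] [-0.5241, -0.0007, 0.0015]
```

Request:
drive_tool(
  deltas=[
    [-0.05,0,0,0,0,0],
    [-0.08,-0.03,0.03,-0.1,0,0],
    [-0.098,-0.06,0.06,-0.2,0,0],
    [-0.098,-0.09,0.09,-0.3,0,0],
    [-0.098,-0.125,0.12,-0.4,0,0],
    [-0.098,-0.155,0.155,-0.524,0,0],
    [-0.098,-0.19,0.19,-0.524,0,0],
    [-0.098,-0.225,0.22,-0.524,0,0],
  ],
  fingers=0,
)

```text
t: 0.95
tcp_pos: [0.352, 0.2895, 0.3205]
tcp_rot: [[0.001, -0.148, 0.989], [-0.0, 0.989, 0.148], [-1.0, -0.0, 0.001]]
force: [1.0, -0.4, 0.0]
finger_gap: 0.0312
```

```bash
python3 -c "
from h import *
delta(tgt((.47,0,.32),98.5));print(r.read_state()['joints'])"
```

```text
delta [0.0006, -0.3038, 0.0739] [0.0001, 0.0005, 0.0002]
[ 2.53496285e+01  1.00926435e+01  9.74956961e+01 -2.05895307e-02
  7.23868442e+01 -7.31489385e+01]
```

Request:
drive_tool(
  deltas=[
    [0,-0.045,0.01,0,0,0],
    [0,-0.09,0.02,0,0,0],
    [0,-0.135,0.03,0,0,0],
    [0,-0.18,0.04,0,0,0],
    [0,-0.225,0.05,0,0,0],
    [0,-0.265,0.065,0,0,0],
    [0,-0.304,0.074,0,0,0],
    [0,-0.304,0.074,0,0,0],
  ],
)

```text
t: 1.75
tcp_pos: [0.4718, -0.0028, 0.3204]
tcp_rot: [[0.002, -0.142, 0.99], [-0.002, 0.99, 0.142], [-1.0, -0.002, 0.001]]
force: [0.6, 0.7, -0.2]
finger_gap: 0.0003
```

Run:
```python
from h import *
s=snap('wrist','w1.png'); pickle.dump(s,open('w1.pkl','wb'));print(s['st']['tcp_pos'])
```

```text
[ 0.47175408 -0.00276563  0.32040067]
```

View pics/w1.png

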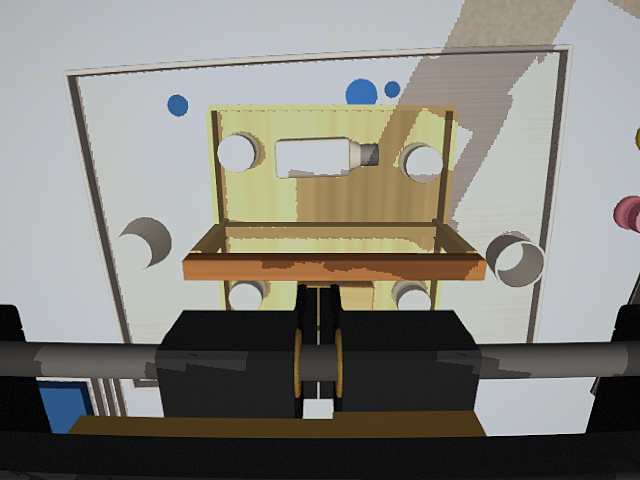

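Run:
```python
from h import *
s=pickle.load(open('w1.pkl','rb'));c=s['image'][95:285,180:490,::-1]
cv2.imwrite('pics/w1c.png',cv2.resize(c,None,fx=2.5,fy=2.5,interpolation=3))
```

```text
(no output)
```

View pics/w1c.png

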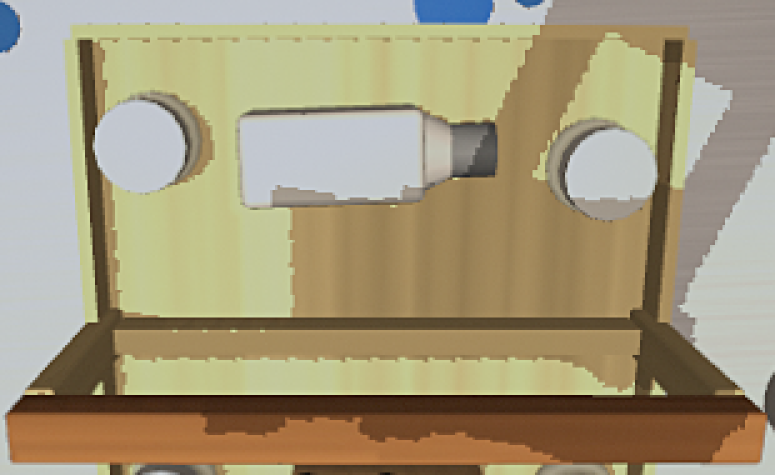

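Run:
```python
from h import *
s=pickle.load(open('w1.pkl','rb'))
a=lambda L:np.array(L)/2.5+[180,95]
ang=lambda d:np.degrees(np.arctan2(d[1],d[0]))
B=px2z(s,a([(7,414),(762,412),(766,462),(10,463)]),.154);print(B.round(4));c=B.mean(0);d=B[1]+B[2]-B[0]-B[3]
print('bar',c.round(4),ang(d),np.linalg.norm(d)/2)
D=px2z(s,a([(115,330),(640,330),(640,319),(115,319)]),.033);print('divider',D.mean(0),ang(D[1]-D[0]),np.linalg.norm(D[1]-D[0]))
W=px2z(s,a([(70,26),(690,26)]),.025);print('outer wall edge',W.round(4),ang(W[1]-W[0]),np.linalg.norm(W[1]-W[0]))
b=px2z(s,a([(240,113),(240,208),(424,201),(420,106)]),.051);print('bottle',b.round(4));d=b[2]+b[3]-b[0]-b[1];print(b.mean(0),ang(d),np.linalg.norm(d)/2)
P=px2z(s,a([(140,146),(611,175)]),.051);print('pots',P)
C=np.array([.5205,.017,0]);y=np.radians(8.5);M=np.array([[np.cos(y),np.sin(y),0],[-np.sin(y),np.cos(y),0],[0,0,1]])
for n,X in dict(bar=c,W=W,b=b,P=P,D=D).items(): print(n,((X-C)@M.T*1000).round(1).tolist())
```

```text
[[ 0.53   -0.1155  0.154 ]
 [ 0.4914  0.1481  0.154 ]
 [ 0.5098  0.1548  0.154 ]
 [ 0.5487 -0.1137  0.154 ]]
bar [0.52   0.0184 0.154 ] 98.28780158031421 0.26887170648070513
divider [0.51224073 0.01749349 0.033     ] 98.17888206583987 0.24563719980761645
outer wall edge [[ 0.3995 -0.1355  0.025 ]
 [ 0.3607  0.133   0.025 ]] 98.20484896623098 0.27127455403559786
bottle [[ 0.4242 -0.055   0.051 ]
 [ 0.4641 -0.0505  0.051 ]
 [ 0.4499  0.0276  0.051 ]
 [ 0.4107  0.0194  0.051 ]]
[ 0.43724606 -0.01463076  0.051     ] 100.3159209720821 0.0775543137146751
pots [[ 0.44376012 -0.09567469  0.051     ]
 [ 0.42725699  0.10522218  0.051     ]]
bar [-0.3, 1.5, 154.0]
W [[-142.3, -132.9, 25.0], [-140.9, 138.3, 25.0]]
b [[-105.9, -57.0, 51.0], [-65.7, -58.5, 51.0], [-68.3, 20.9, 51.0], [-108.2, 18.6, 51.0]]
P [[-92.6, -100.1, 51.0], [-79.2, 101.0, 51.0]]
D [[-6.1, -121.1, 33.0], [-4.7, 124.5, 33.0], [-10.1, 124.1, 33.0], [-11.4, -120.7, 33.0]]
```

```bash
cat >> h.py <<'E'
YW=8.25;CC=np.array([.520,.0183])
def car(x,y,z):
    a=np.radians(YW);return np.array([CC[0]+x*np.cos(a)-y*np.sin(a),CC[1]+x*np.sin(a)+y*np.cos(a),z])
def incar(p):
    a=np.radians(YW);d=np.array(p)[:2]-CC;return [d[0]*np.cos(a)+d[1]*np.sin(a),-d[0]*np.sin(a)+d[1]*np.cos(a),p[2]]
E
python3 -c "
from h import *
delta(tgt(car(-.0545,-.015,.17),98.25))"
```

```text
delta [0.1502, -0.0037, -0.0024] [-0.0001, -0.0005, -0.0003]
```

Request:
drive_tool(
  deltas=[
    [0.03,-0.0037,-0.0024,0,0,0],
    [0.06,-0.0037,-0.0024,0,0,0],
    [0.09,-0.0037,-0.0024,0,0,0],
    [0.12,-0.0037,-0.0024,0,0,0],
    [0.15,-0.0037,-0.0024,0,0,0],
    [0.17,-0.0037,-0.0024,0,0,0],
    [0.18,-0.0037,-0.0024,0,0,0],
    [0.18,-0.0037,-0.0024,0,0,0],
  ],
)

```text
t: 2.6
tcp_pos: [0.4664, -0.0012, 0.1396]
tcp_rot: [[-0.003, -0.149, 0.989], [0.001, 0.989, 0.149], [-1.0, 0.001, -0.003]]
force: [-1.0, -0.6, -0.7]
finger_gap: 0.0006
```

```bash
python3 -c "
from h import *
print(incar(r.read_state()['tcp_pos']))
delta(tgt(car(-.0545,-.015,.018),98.25))
s=snap('wrist','w2.png')"
```

```text
[np.float64(-0.0558529425444127), np.float64(-0.011651681031419009), np.float64(0.1396334578461143)]
delta [0.1216, -0.0035, 0.0017] [0.0053, -0.003, -0.0015]
```

View pics/w2.png

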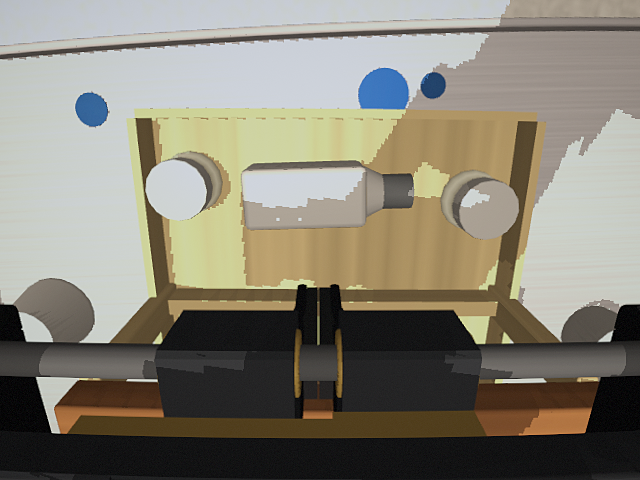

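The picture shows the bottle at (305,197), still clear, and the closed fingertips at (318,290), just inside it. Next I go down between the bottle and the divider.

Request:
drive_tool(
  deltas=[
    [0.02,-0.002,0.001,0,0,0],
    [0.04,-0.003,0.001,0,0,0],
    [0.06,-0.003,0.001,0,0,0],
    [0.075,-0.003,0.001,0,0,0],
    [0.09,-0.003,0.001,0,0,0],
    [0.105,-0.003,0.001,0,0,0],
    [0.119,-0.003,0.001,0,0,0],
    [0.119,-0.003,0.001,0,0,0],
  ],
)

```text
t: 3.45
tcp_pos: [0.4695, -0.0051, 0.0215]
tcp_rot: [[-0.0, -0.148, 0.989], [0.0, 0.989, 0.148], [-1.0, 0.0, -0.0]]
force: [-0.9, 0.1, 0.8]
finger_gap: 0.0003
```

```bash
python3 -c "
from h import *
print(incar(r.read_state()['tcp_pos']))
s=snap('wrist','w3.png')"
```

```text
[np.float64(-0.05333937706829455), np.float64(-0.01593666412062985), np.float64(0.021478552662703737)]
```

View pics/w3.png

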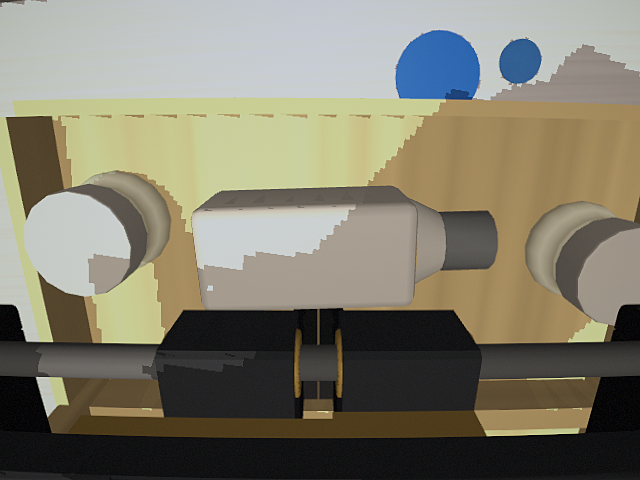

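Request:
drive_tool(
  deltas=[
    [0,0,-0.005,0,0,0],
    [0,0,-0.01,0,0,0],
    [0,0,-0.015,0,0,0],
    [0,0,-0.02,0,0,0],
    [0,0,-0.025,0,0,0],
    [0,0,-0.029,0,0,0],
    [0,0,-0.032,0,0,0],
    [0,0,-0.032,0,0,0],
  ],
)

```text
t: 4.3
tcp_pos: [0.4379, -0.0102, 0.0216]
tcp_rot: [[0.001, -0.147, 0.989], [-0.0, 0.989, 0.147], [-1.0, -0.001, 0.001]]
force: [1.9, -0.2, 1.3]
finger_gap: 0.0002
```

```bash
python3 -c "
from h import *
print(incar(r.read_state()['tcp_pos']))
s=snap('wrist','w4.png');s=snap('side','s4.png')"
```

```text
[np.float64(-0.08531578966907091), np.float64(-0.016426345056331067), np.float64(0.02163460586585363)]
```

View pics/w4.png

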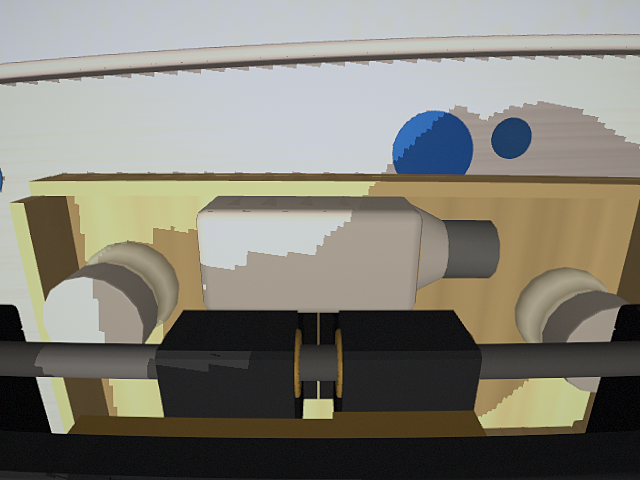

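Request:
drive_tool(
  deltas=[
    [-0.03,0,0.002,0,0,0],
    [-0.07,0,0.002,0,0,0],
    [-0.11,0,0.002,0,0,0],
    [-0.15,0,0,0.1,0,0],
    [-0.18,0,0,0.25,0,0],
    [-0.2,0,0,0.4,0,0],
    [-0.2,0,0,0.54,0,0],
    [-0.2,0,0,0.68,0,0],
  ],
  fingers=0.69,
)

```text
t: 5.2
tcp_pos: [0.4364, -0.0097, 0.222]
tcp_rot: [[-0.001, 0.512, 0.859], [-0.0, 0.859, -0.512], [-1.0, -0.001, -0.001]]
force: [-0.5, 0.0, -0.4]
finger_gap: 0.0551
```

```bash
python3 -c "
from h import *
print(incar(r.read_state()['tcp_pos']))
delta(tgt(car(-.113,.01,.2),8.25,-15))"
```

```text
[np.float64(-0.08676823092815085), np.float64(-0.015716337671311715), np.float64(0.22199441884188237)]
delta [0.022, 0.0035, -0.0365] [0.8845, -0.2449, -0.1154]
```

Request:
drive_tool(
  deltas=[
    [0,0,0,0.13,-0.036,-0.017],
    [0,0,-0.01,0.26,-0.072,-0.034],
    [0.01,0,-0.02,0.39,-0.108,-0.05],
    [0.02,0.002,-0.03,0.52,-0.144,-0.068],
    [0.022,0.0035,-0.0365,0.65,-0.18,-0.085],
    [0.022,0.0035,-0.0365,0.78,-0.216,-0.1],
    [0.022,0.0035,-0.0365,0.8845,-0.245,-0.1154],
    [0.022,0.0035,-0.0365,0.8845,-0.245,-0.1154],
  ],
)

```text
t: 6.0
tcp_pos: [0.4065, 0.0122, 0.1989]
tcp_rot: [[0.037, 0.989, 0.146], [-0.256, 0.151, -0.955], [-0.966, -0.002, 0.259]]
force: [0.3, 0.3, 0.6]
finger_gap: 0.0599
```

```bash
python3 -c "
from h import *
s=snap('wrist','w5.png');pickle.dump(s,open('w5.pkl','wb'))
print(incar(s['st']['tcp_pos']))
q=snap('side','s5.png')
"
```

```text
[np.float64(-0.11322208608401123), np.float64(0.010270276109113663), np.float64(0.19888080128959681)]
```

View pics/w5.png

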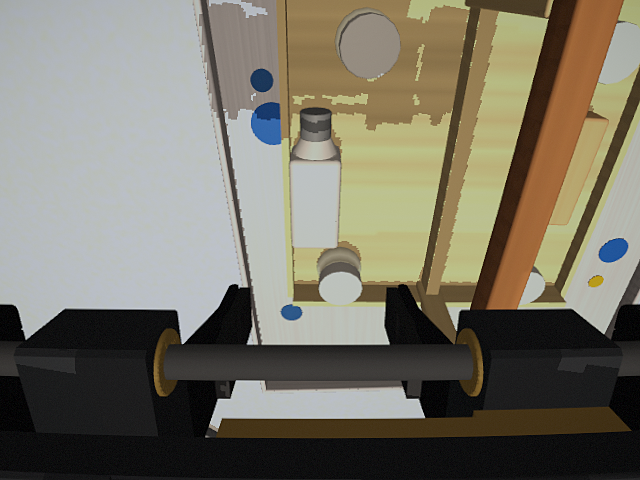

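View pics/s5.png

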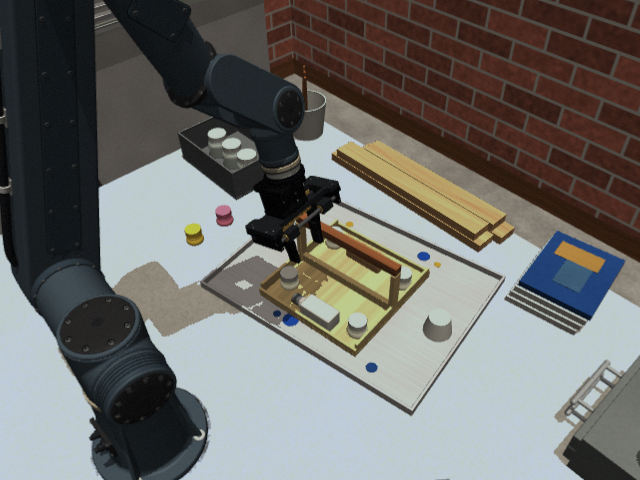

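The wrist picture shows the bottle against the outer wall: body corners (292,161) to (338,248), cap at (316,122). All four pots are standing.

Run:
```python
from h import *
s=pickle.load(open('w5.pkl','rb'))
b=px2z(s,[(291.5,161),(340,161),(338.5,248),(291.5,246)],.051)
print(np.array([incar(x) for x in b]).round(4))
print(np.array([incar(x) for x in px2z(s,[(369,45),(340,288)],.051)]).round(4))
W=px2z(s,[(288,100),(288.5,285)],.025);print([incar(x) for x in W])
t=tgt(car(-.1145,.012,.036),8.25,-15);delta(t)
```

```text
[[-0.1336  0.0196  0.051 ]
 [-0.0974  0.0199  0.051 ]
 [-0.0958 -0.0585  0.051 ]
 [-0.1358 -0.0568  0.051 ]]
[[-0.0813  0.1     0.051 ]
 [-0.0929 -0.1024  0.051 ]]
[[np.float64(-0.13676138840829125), np.float64(0.05812949426180717), np.float64(0.025000000000000022)], [np.float64(-0.14207973860635623), np.float64(-0.12055937491279015), np.float64(0.025000000000000022)]]
delta [0.157, -0.0013, -0.0443] [0.0084, -0.0005, -0.0007]
```

Run:
```python
from h import *
delta(tgt(car(-.1155,.005,.07),8.25,-15));delta(tgt(car(-.1155,.005,.031),8.25,-15))
```

```text
delta [0.126, -0.0024, -0.0288] [0.0084, -0.0005, -0.0007]
delta [0.1637, -0.0024, -0.0389] [0.0084, -0.0005, -0.0007]
```

Request:
drive_tool(
  deltas=[
    [0.03,-0.0024,-0.007,0,0,0],
    [0.06,-0.0024,-0.0145,0,0,0],
    [0.09,-0.0024,-0.021,0,0,0],
    [0.115,-0.0024,-0.0265,0,0,0],
    [0.13,-0.0024,-0.03,0,0,0],
    [0.145,-0.0024,-0.034,0,0,0],
    [0.155,-0.0024,-0.0365,0,0,0],
    [0.1625,-0.0024,-0.0386,0,0,0],
  ],
)

```text
t: 6.9
tcp_pos: [0.4059, 0.0059, 0.0318]
tcp_rot: [[0.038, 0.989, 0.145], [-0.256, 0.15, -0.955], [-0.966, -0.001, 0.259]]
force: [-0.3, -0.7, 0.6]
finger_gap: 0.0599
```

```bash
python3 -c "
from h import *
s=snap('wrist','w6.png')
print(incar(s['st']['tcp_pos']));delta(tgt(car(-.1155,.005,.031),8.25,-15))
"
```

```text
[np.float64(-0.11467886179395446), np.float64(0.0040693376819319615), np.float64(0.03180421531787733)]
delta [-0.0, -0.0006, -0.0009] [0.0061, -0.0004, 0.0002]
```

View pics/w6.png

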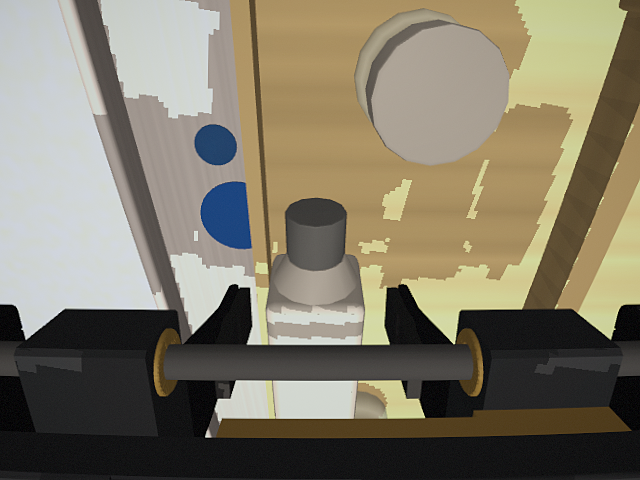

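The bottle is centred between the fingers, body at columns 268–362 and the fingers at 240 and 395. I'll close on it.

Request:
drive_tool(
  deltas=[
    [0,0,0,0,0,0],
    [0,0,0,0,0,0],
    [0,0,0,0,0,0],
    [0,0,0,0,0,0],
    [0,0,0,0,0,0],
    [0,0,0,0,0,0],
    [0,0,0,0,0,0],
    [0,0,0,0,0,0],
  ],
  fingers=0,
)

```text
t: 7.75
tcp_pos: [0.4064, 0.0063, 0.0331]
tcp_rot: [[0.04, 0.989, 0.144], [-0.257, 0.149, -0.955], [-0.966, 0.002, 0.26]]
force: [-0.3, -0.0, 5.8]
finger_gap: 0.0396
```

```bash
python3 -c "
from h import *
p=np.array(r.read_state()['tcp_pos'])
delta((p+[0,0,.2],np.array(r.read_state()['tcp_rot'])))
"
```

```text
delta [-0.1931, 0.0003, 0.0519] [0.0, 0.0, 0.0]
```

Request:
drive_tool(
  deltas=[
    [-0.01,0,0.0027,0,0,0],
    [-0.03,0,0.008,0,0,0],
    [-0.06,0,0.016,0,0,0],
    [-0.09,0,0.024,0,0,0],
    [-0.12,0,0.032,0,0,0],
    [-0.15,0,0.04,0,0,0],
    [-0.175,0,0.047,0,0,0],
    [-0.193,0,0.052,0,0,0],
  ],
)

```text
t: 8.55
tcp_pos: [0.4061, 0.0065, 0.234]
tcp_rot: [[0.042, 0.989, 0.143], [-0.255, 0.149, -0.955], [-0.966, 0.003, 0.259]]
force: [0.0, -0.2, -1.0]
finger_gap: 0.0399
```

```bash
python3 -c "
from h import *
s=snap('wrist','w7.png');s=snap('side','s7.png');st=r.read_state();print(st['force'],st['joints'])
# target: pitch by 90 about jaw -> lean +75, add yaw
delta(tgt(car(-.105,-.0,.25),8.25,75));delta(tgt(car(-.105,-.0,.25),8.25-25,75))
"
```

```text
[ 0.38907867 -0.21690533 -0.88889444] [ -3.88492524  12.90488775 112.04773762 -18.4717848   52.79285916
  -1.46717868]
delta [-0.0138, 0.0081, 0.0082] [0.0095, 1.5719, -0.0037]
delta [-0.0138, 0.0081, 0.0082] [0.4286, 1.5424, 0.2381]
```

View pics/w7.png

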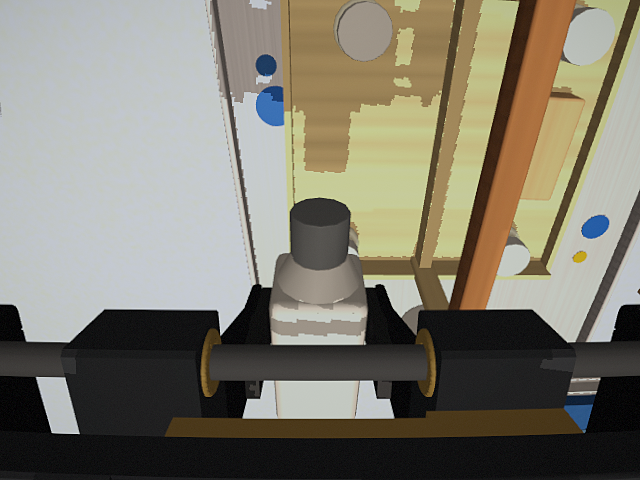

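View pics/s7.png

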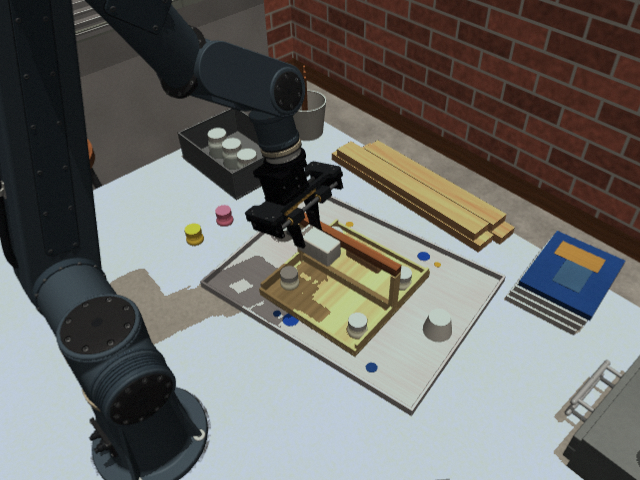

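Request:
drive_tool(
  deltas=[
    [-0.015,0.002,0.004,0.03,0.1,0.02],
    [-0.03,0.004,0.008,0.07,0.23,0.035],
    [-0.03,0.006,0.008,0.1,0.36,0.055],
    [-0.03,0.008,0.008,0.136,0.49,0.075],
    [-0.03,0.008,0.008,0.17,0.62,0.095],
    [-0.03,0.008,0.008,0.208,0.75,0.115],
    [-0.03,0.008,0.008,0.244,0.88,0.135],
    [-0.03,0.008,0.008,0.28,1.0,0.155],
  ],
)

```text
t: 9.45
tcp_pos: [0.4138, 0.0066, 0.2625]
tcp_rot: [[0.16, 0.986, -0.055], [0.674, -0.15, -0.723], [-0.721, 0.078, -0.688]]
force: [0.8, 0.1, -1.9]
finger_gap: 0.0395
```

```bash
python3 -c "
from h import *
st=r.read_state();print(st['force'],st['joints'])
delta(tgt(car(-.105,-.0,.25),8.25-25,75))
"
```

```text
[ 0.79752621  0.06238946 -1.87674121] [-44.11400712  18.69844679 113.70988761  37.655732    77.02180034
 -55.86377815]
delta [0.0071, 0.0017, 0.0109] [0.141, 0.54, 0.0825]
```

Request:
drive_tool(
  deltas=[
    [0,0,0.002,0.03,0.12,0.018],
    [0,0,0.004,0.06,0.23,0.036],
    [0.002,0,0.006,0.09,0.34,0.053],
    [0.004,0,0.008,0.118,0.45,0.07],
    [0.007,0.0017,0.011,0.141,0.54,0.0825],
    [0.007,0.0017,0.011,0.141,0.54,0.0825],
    [0.007,0.0017,0.011,0.141,0.54,0.0825],
    [0.007,0.0017,0.011,0.141,0.54,0.0825],
  ],
)

```text
t: 10.25
tcp_pos: [0.416, 0.0043, 0.2512]
tcp_rot: [[0.275, 0.959, -0.073], [0.925, -0.284, -0.254], [-0.264, 0.002, -0.964]]
force: [-0.4, -0.1, -1.7]
finger_gap: 0.04
```

```bash
python3 -c "
from h import *
st=r.read_state();print(st['force'],st['joints'],incar(st['tcp_pos']))
s=snap('side','s8.png');pickle.dump(s,open('s8.pkl','wb'));s=snap('scene','c8.png');pickle.dump(s,open('c8.pkl','wb'))
s=snap('wrist','w8.png')
delta(tgt(car(-.105,-.0,.25),8.25-25,75))
"
```

```text
[-0.43028313 -0.06134289 -1.69517576] [-54.78395906  38.2129992  117.79905627  49.23781937  90.07433265
 -71.52247019] [np.float64(-0.10492785448386724), np.float64(0.0011027089999724304), np.float64(0.2512252558305652)]
delta [-0.0006, 0.0003, 0.0019] [0.0051, 0.0061, 0.0034]
```

View pics/s8.png

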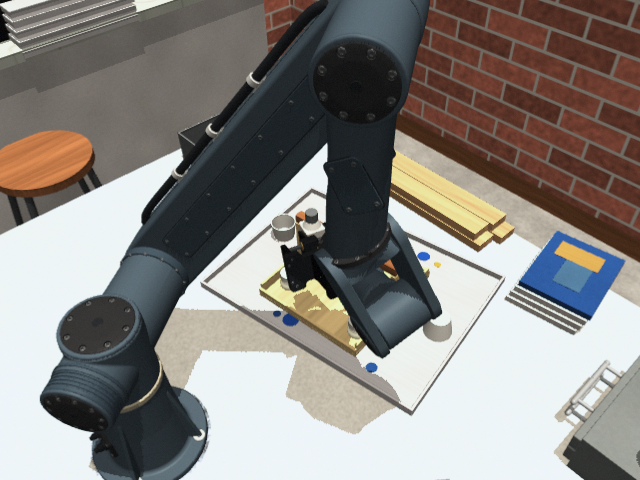

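View pics/c8.png

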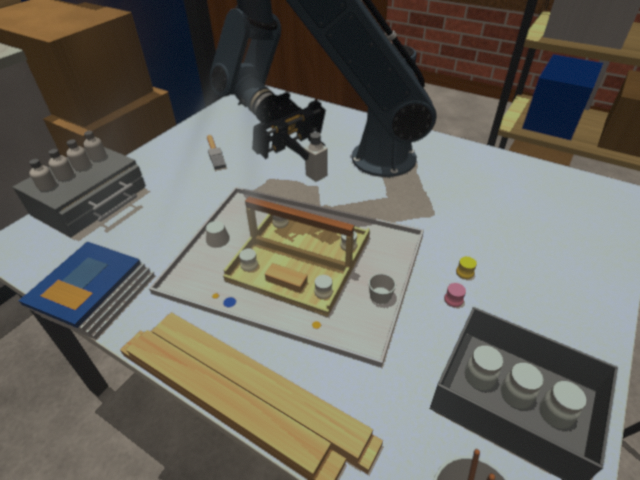

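View pics/w8.png

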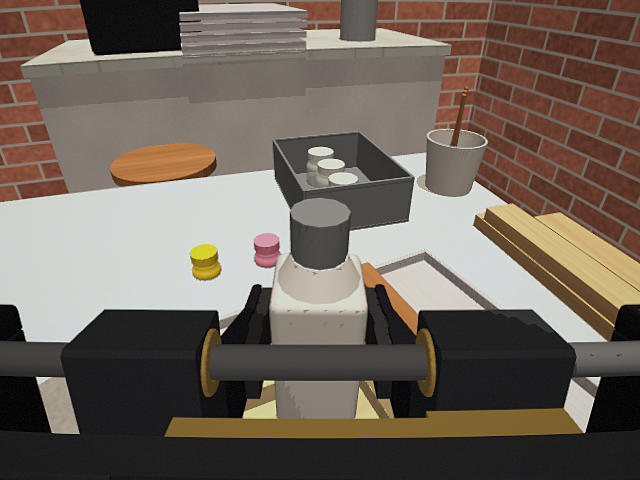

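```bash
python3 -c "
from h import *
for z in (.17,.083):
  delta(tgt(car(-.088,.003,z),8.25-25,75))
"
```

```text
delta [0.0301, 0.0141, 0.0765] [0.0051, 0.0061, 0.0034]
delta [0.0531, 0.0138, 0.1604] [0.0051, 0.0061, 0.0034]
```

Request:
drive_tool(
  deltas=[
    [0.007,0.006,0.018,0,0,0],
    [0.015,0.012,0.038,0,0,0],
    [0.022,0.014,0.057,0.005,0.006,0.003],
    [0.03,0.014,0.0765,0.005,0.006,0.003],
    [0.036,0.014,0.098,0.005,0.006,0.003],
    [0.042,0.014,0.119,0.005,0.006,0.003],
    [0.048,0.014,0.14,0.005,0.006,0.003],
    [0.0525,0.014,0.158,0.005,0.006,0.003],
  ],
)

```text
t: 11.2
tcp_pos: [0.4331, 0.0084, 0.0841]
tcp_rot: [[0.279, 0.958, -0.075], [0.925, -0.288, -0.248], [-0.259, -0.0, -0.966]]
force: [-0.2, -0.3, -1.8]
finger_gap: 0.04
```

```bash
python3 -c "
from h import *
st=r.read_state();print(st['force'],st['joints'],incar(st['tcp_pos']))
s=snap('side','s9.png');s=snap('scene','c9.png');
c=s['image'][150:320,180:400,::-1];cv2.imwrite('pics/c9c.png',cv2.resize(c,None,fx=3.5,fy=3.5,interpolation=3))
s=snap('wrist','w9.png')
delta(tgt(car(-.088,.003,.073),8.25-25,75))
"
```

```text
[-0.23491162 -0.27736547 -1.75070412] [-52.74165015  60.64281116 114.94571866  53.15426009  77.6150631
 -86.34383295] [np.float64(-0.08745555469999196), np.float64(0.002656549444013173), np.float64(0.08407002882103846)]
delta [0.003, -0.0004, 0.0115] [-0.0017, -0.0022, -0.0]
```

View pics/s9.png

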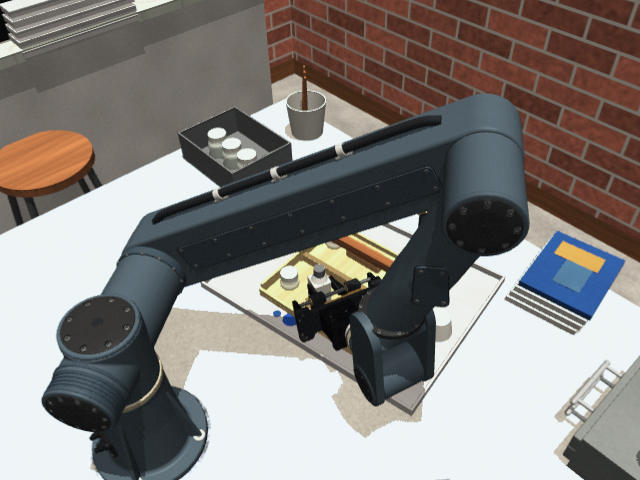

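View pics/c9c.png

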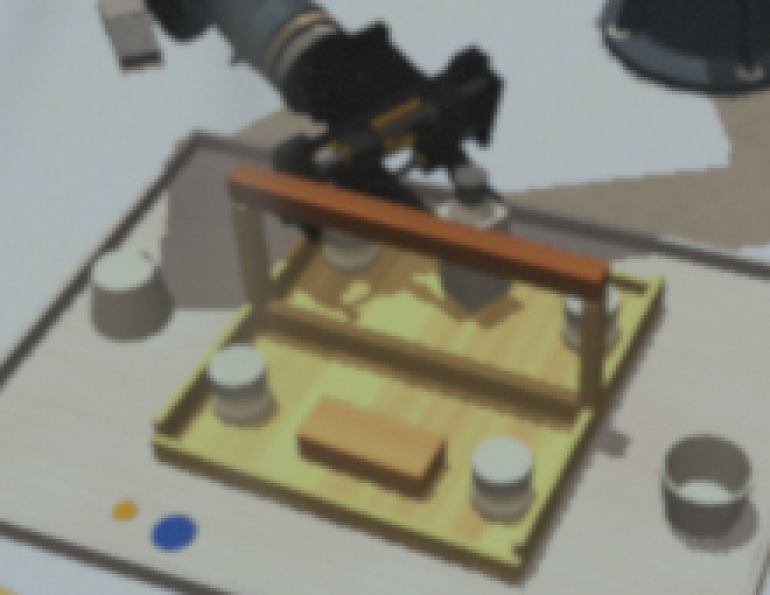

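View pics/w9.png

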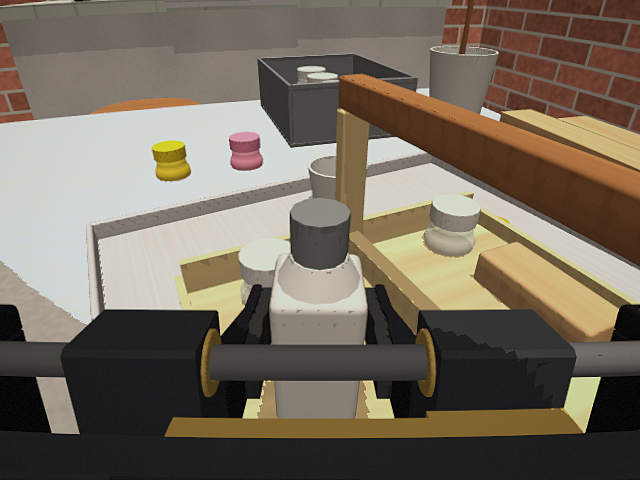

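The bottle (side (319,275), wrist (320,300)) hangs upright about 1 cm above the lane floor, and the pots are in place. Next is a slow touchdown.

Request:
drive_tool(
  deltas=[
    [0.0005,0,0.0015,0,0,0],
    [0.0008,0,0.003,0,0,0],
    [0.001,0,0.0045,0,0,0],
    [0.0015,0,0.006,0,0,0],
    [0.002,0,0.0075,0,0,0],
    [0.002,0,0.0085,0,0,0],
    [0.0022,0,0.0092,0,0,0],
    [0.0022,0,0.0092,0,0,0],
  ],
)

```text
t: 12.15
tcp_pos: [0.4325, 0.0085, 0.0755]
tcp_rot: [[0.279, 0.957, -0.076], [0.926, -0.289, -0.244], [-0.256, -0.002, -0.967]]
force: [0.5, -0.7, 0.1]
finger_gap: 0.0397
```

```bash
python3 -c "
from h import *
st=r.read_state();print(st['force'],incar(st['tcp_pos']))"
```

```text
[ 0.46282499 -0.72829034  0.11659314] [np.float64(-0.08804469308676038), np.float64(0.0028313819539016495), np.float64(0.07550554579918103)]
```

Request:
drive_tool(
  deltas=[
    [0.0001,0,0.0005,0,0,0],
    [0.0003,0,0.001,0,0,0],
    [0.0004,0,0.0015,0,0,0],
    [0.0004,0,0.0015,0,0,0],
    [0.0004,0,0.0015,0,0,0],
    [0.0004,0,0.0015,0,0,0],
    [0.0004,0,0.0015,0,0,0],
    [0.0004,0,0.0015,0,0,0],
  ],
)

```text
t: 12.95
tcp_pos: [0.4324, 0.0086, 0.0754]
tcp_rot: [[0.28, 0.957, -0.075], [0.926, -0.289, -0.242], [-0.253, -0.002, -0.967]]
force: [-0.8, -2.6, 6.0]
finger_gap: 0.0396
```

```bash
python3 -c "
from h import *
st=r.read_state();print(st['force'],st['ft_torque'],incar(st['tcp_pos']))"
```

```text
[-0.83498138 -2.60165957  5.95891452] [ 0.0851045  -0.11773318 -0.05452601] [np.float64(-0.08804447155438411), np.float64(0.0030013896493598247), np.float64(0.07543045220163531)]
```

Firm contact, about 8 N more than in free air. Releasing.

Request:
drive_tool(
  deltas=[
    [0,0,0,0,0,0],
    [0,0,0,0,0,0],
    [0,0,0,0,0,0],
    [0,0,0,0,0,0],
    [0,0,0,0,0,0],
    [0,0,0,0,0,0],
    [0,0,0,0,0,0],
    [0,0,0,0,0,0],
  ],
  fingers=0.72,
)

```text
t: 13.75
tcp_pos: [0.4325, 0.0084, 0.0738]
tcp_rot: [[0.279, 0.957, -0.076], [0.925, -0.289, -0.245], [-0.257, -0.002, -0.967]]
force: [-0.3, 0.4, 0.8]
finger_gap: 0.0627
```

```bash
python3 -c "
from h import *
s=snap('wrist','w10.png');st=r.read_state();print(st['force'],st['finger_gap'])
delta(tgt(car(-.088,.003,.0755)-.09*np.array([.28,.926,-.2]),-16.75,75))"
```

```text
[-0.61540357 -0.53357087 -0.45647096] 0.06266427451441568
delta [-0.089, -0.0001, 0.0033] [-0.0021, -0.0023, -0.0002]
```

View pics/w10.png

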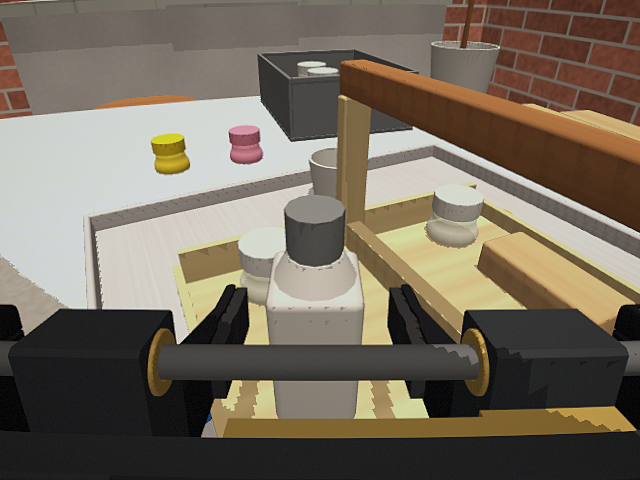

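The bottle stands free between the open fingers (240 and 395). I'll back straight out, then go up.

Request:
drive_tool(
  deltas=[
    [-0.01,0,0,0,0,0],
    [-0.025,0,0,0,0,0],
    [-0.045,0,0,0,0,0],
    [-0.065,0,0,0,0,0],
    [-0.08,0,-0.01,0,0,0],
    [-0.09,0,-0.04,0,0,0],
    [-0.095,0,-0.08,0,0,0],
    [-0.095,0,-0.12,0,0,0],
  ],
)

```text
t: 14.6
tcp_pos: [0.415, -0.052, 0.2155]
tcp_rot: [[0.281, 0.957, -0.077], [0.924, -0.292, -0.246], [-0.257, -0.002, -0.966]]
force: [-0.0, 0.4, 0.6]
finger_gap: 0.0627
```

```bash
python3 -c "
from h import *
st=r.read_state();print(st['joints'],st['tcp_pos'])
s=snap('wrist','w11.png');s=snap('scene','c11.png');
delta(tgt(car(0,0,.28),8.25,0));delta(tgt(np.array(st['tcp_pos'])+[0,0,.1],8.25,0))"
```

```text
[-59.14610607  43.73316756 113.07321372  45.70025899  91.09794099
 -72.93590465] [ 0.41499841 -0.05204087  0.21546427]
delta [0.0765, 0.0813, -0.0848] [-0.3707, -1.2867, -0.2875]
delta [-0.027, 0.0011, -0.094] [-0.3707, -1.2867, -0.2875]
```

View pics/w11.png

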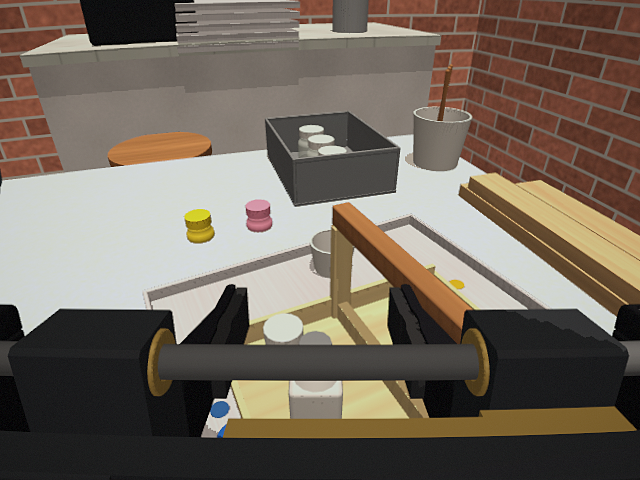

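Request:
drive_tool(
  deltas=[
    [-0.005,0,-0.03,0,0,0],
    [-0.01,0,-0.06,-0.03,-0.1,-0.022],
    [-0.02,0,-0.094,-0.066,-0.23,-0.05],
    [-0.027,0,-0.094,-0.1,-0.36,-0.08],
    [-0.027,0,-0.094,-0.14,-0.49,-0.11],
    [-0.027,0,-0.094,-0.178,-0.62,-0.138],
    [-0.027,0,-0.094,-0.215,-0.75,-0.167],
    [-0.027,0,-0.094,-0.25,-0.87,-0.194],
  ],
  fingers=1,
)

```text
t: 15.5
tcp_pos: [0.4148, -0.0537, 0.3125]
tcp_rot: [[0.054, 0.998, 0.031], [0.406, 0.007, -0.914], [-0.912, 0.062, -0.405]]
force: [-0.4, 0.3, -0.7]
finger_gap: 0.0866
```

```bash
python3 -c "
from h import *
st=r.read_state();print(st['joints'],st['tcp_pos'])
delta(tgt(car(-.03,-.01,.28),8.25,0))"
```

```text
[-38.8111677   10.59798773 102.93974729  20.84665476  80.23189325
 -46.02964981] [ 0.41477684 -0.05368926  0.3125206 ]
delta [0.0573, 0.0752, -0.0372] [-0.1223, -0.4129, -0.0902]
```

Request:
drive_tool(
  deltas=[
    [0.01,0.015,-0.008,-0.03,-0.11,-0.025],
    [0.02,0.03,-0.016,-0.065,-0.22,-0.05],
    [0.035,0.045,-0.024,-0.1,-0.33,-0.072],
    [0.05,0.065,-0.033,-0.1223,-0.413,-0.09],
    [0.057,0.075,-0.037,-0.1223,-0.413,-0.09],
    [0.057,0.075,-0.037,-0.1223,-0.413,-0.09],
    [0.057,0.075,-0.037,-0.1223,-0.413,-0.09],
    [0.057,0.075,-0.037,-0.1223,-0.413,-0.09],
  ],
)

```text
t: 16.3
tcp_pos: [0.4908, 0.0041, 0.28]
tcp_rot: [[-0.001, 0.99, 0.141], [0.007, 0.141, -0.99], [-1.0, -0.0, -0.007]]
force: [-0.5, -0.3, -0.4]
finger_gap: 0.0873
```

```bash
python3 -c "
from h import *
s=snap('side','s12.png');pickle.dump(s,open('s12.pkl','wb'));c=s['image'][180:380,200:460,::-1];cv2.imwrite('pics/s12c.png',cv2.resize(c,None,fx=3,fy=3,interpolation=3))
s=snap('wrist','w12.png');pickle.dump(s,open('w12.pkl','wb'))
delta(tgt(car(0,0,.18),8.25,0))"
```

```text
delta [0.1003, 0.0307, -0.0091] [-0.0021, -0.0071, -0.0004]
```

View pics/s12c.png

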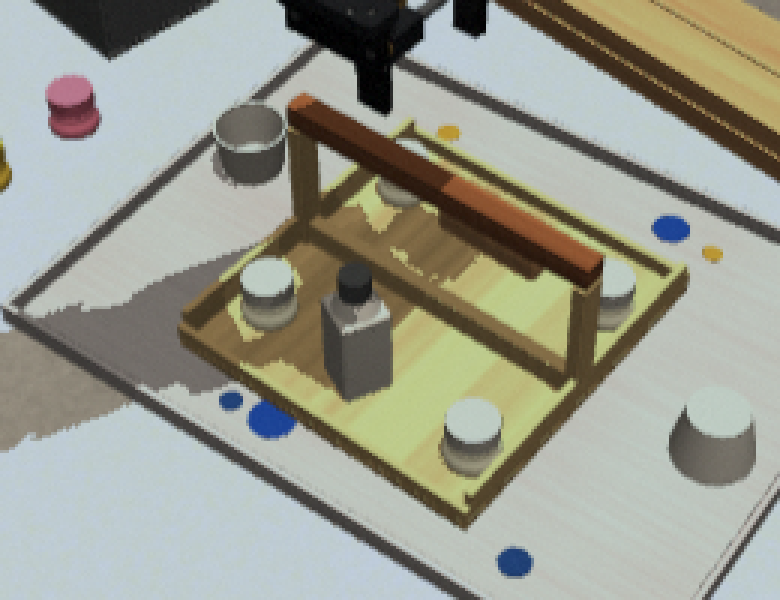

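View pics/w12.png

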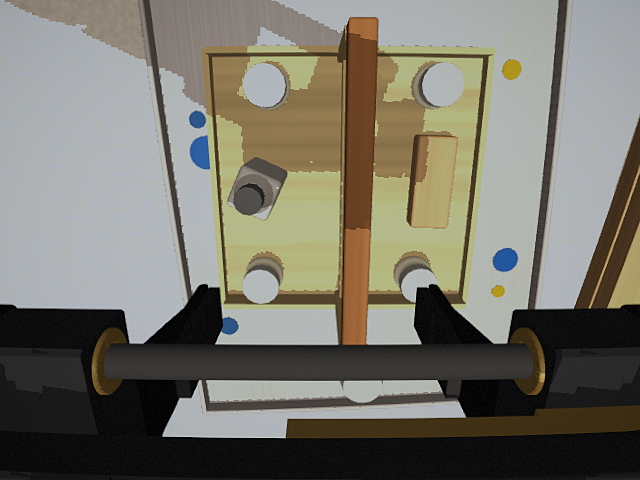

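Side crop: the bottle is upright at (358,330), all pots are standing, and both cups are untouched. Wrist: the bar runs from (363,18) to (356,343). I'll check the bar line and the balance.

Run:
```python
from h import *
s=pickle.load(open('w12.pkl','rb'))
P=px2z(s,[(349,18),(378.5,18),(342,340),(367,340)],.154);print(np.array([incar(p) for p in P]).round(4))
bl=incar(px2z(s,[(434,180)],.037)[0]);print('block',bl)
pots=[incar(p) for p in px2z(s,[(264,85),(442,84),(261,285),(416,285)],.051)];print(np.round(pots,4))
m=.42+.2+.12+.06
print('com x,y',[(sum(.05*p[i] for p in pots)+.06*bl[i]+.12*b)/m for i,b in ((0,-.088),(1,.003))])
```

```text
[[-0.0103  0.1336  0.154 ]
 [ 0.0091  0.1337  0.154 ]
 [-0.0115 -0.1049  0.154 ]
 [ 0.0091 -0.105   0.154 ]]
block [np.float64(0.08732826028907668), np.float64(0.008381129145654372), np.float64(0.03699999999999998)]
[[-0.0805  0.099   0.051 ]
 [ 0.0841  0.1     0.051 ]
 [-0.0918 -0.1009  0.051 ]
 [ 0.0732 -0.1015  0.051 ]]
com x,y [np.float64(-0.0075909065788692795), np.float64(0.0008583109970872139)]
```

Run:
```python
from h import *
delta(tgt(car(-.0007,.001,.18),8.25));delta(tgt(car(-.0007,.001,.1245),8.25))
```

```text
delta [0.1003, 0.03, -0.0101] [-0.0021, -0.0071, -0.0004]
delta [0.1558, 0.03, -0.0097] [-0.0021, -0.0071, -0.0004]
```

Request:
drive_tool(
  deltas=[
    [0.02,0.015,-0.005,0,-0.007,0],
    [0.04,0.03,-0.01,-0.002,-0.007,0],
    [0.07,0.03,-0.01,-0.002,-0.007,0],
    [0.1,0.03,-0.01,-0.002,-0.007,0],
    [0.115,0.03,-0.01,-0.002,-0.007,0],
    [0.115,0.03,-0.01,-0.002,-0.007,0],
    [0.115,0.03,-0.01,-0.002,-0.007,0],
    [0.115,0.03,-0.01,-0.002,-0.007,0],
  ],
  fingers=0.7,
)

```text
t: 17.2
tcp_pos: [0.5206, 0.0202, 0.1664]
tcp_rot: [[0.003, 0.989, 0.145], [-0.0, 0.145, -0.989], [-1.0, 0.003, 0.001]]
force: [0.5, -0.1, -0.2]
finger_gap: 0.061
```

Run:
```python
from h import *
delta(tgt(car(-.0007,.001,.1245),8.25));s=snap('wrist','w13.png')
```

```text
delta [0.0419, -0.0017, 0.0007] [0.0019, 0.0007, -0.0031]
```

View pics/w13.png

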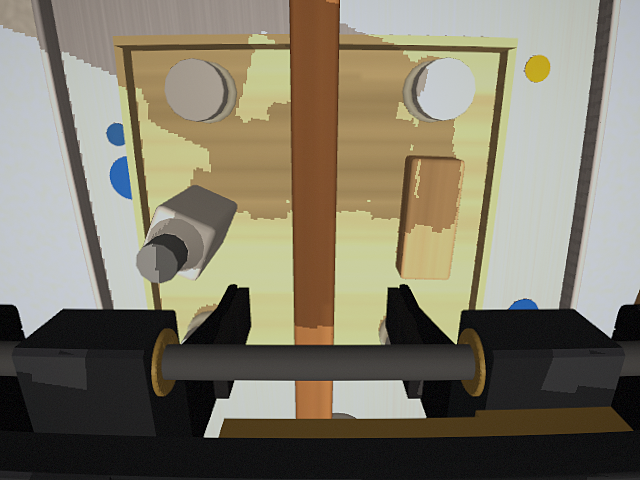

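The bar (columns 295–338) lies centred between the fingers. Down 42 mm, then close.

Request:
drive_tool(
  deltas=[
    [0.01,-0.0017,0.0007,0,0,0],
    [0.02,-0.0017,0.0007,0,0,0],
    [0.03,-0.0017,0.0007,0,0,0],
    [0.037,-0.0017,0.0007,0,0,0],
    [0.0415,-0.0017,0.0007,0,0,0],
    [0.0415,-0.0017,0.0007,0,0,0],
    [0.0415,-0.0017,0.0007,0,0,0],
    [0.0415,-0.0017,0.0007,0,0,0],
  ],
)

```text
t: 18.05
tcp_pos: [0.5184, 0.0198, 0.1239]
tcp_rot: [[0.001, 0.989, 0.146], [0.0, 0.146, -0.989], [-1.0, 0.001, 0.0]]
force: [0.1, 0.3, -0.5]
finger_gap: 0.061
```

Request:
drive_tool(
  deltas=[
    [0,0,0,0,0,0],
    [0,0,0,0,0,0],
    [0,0,0,0,0,0],
    [0,0,0,0,0,0],
    [0,0,0,0,0,0],
    [0,0,0,0,0,0],
    [0,0,0,0,0,0],
    [0,0,0,0,0,0],
  ],
  fingers=0,
)

```text
t: 18.85
tcp_pos: [0.5184, 0.0198, 0.1237]
tcp_rot: [[0.001, 0.989, 0.146], [0.0, 0.146, -0.989], [-1.0, 0.001, -0.0]]
force: [1.1, 1.3, 0.0]
finger_gap: 0.0198
```

Request:
drive_tool(
  deltas=[
    [-0.0005,0,0,0,0,0],
    [-0.0015,0,0,0,0,0],
    [-0.003,0,0,0,0,0],
    [-0.005,0,0,0,0,0],
    [-0.007,0,0,0,0,0],
    [-0.009,0,0,0,0,0],
    [-0.01,0,0,0,0,0],
    [-0.01,0,0,0,0,0],
  ],
)

```text
t: 19.65
tcp_pos: [0.5182, 0.0198, 0.1339]
tcp_rot: [[0.001, 0.989, 0.146], [0.0, 0.146, -0.989], [-1.0, 0.001, 0.0]]
force: [0.5, -0.2, -7.7]
finger_gap: 0.0196
```

Run:
```python
from h import *
st=r.read_state();print(st['force'],st['ft_torque'])
s=snap('wrist','w14.png');s=snap('side','s14.png');c=s['image'][130:380,180:510,::-1];cv2.imwrite('pics/s14c.png',cv2.resize(c,None,fx=2.4,fy=2.4,interpolation=3))
```

```text
[ 0.49776347 -0.1967833  -7.70582992] [-0.03077371 -0.03343466  0.02628991]
```

View pics/s14c.png

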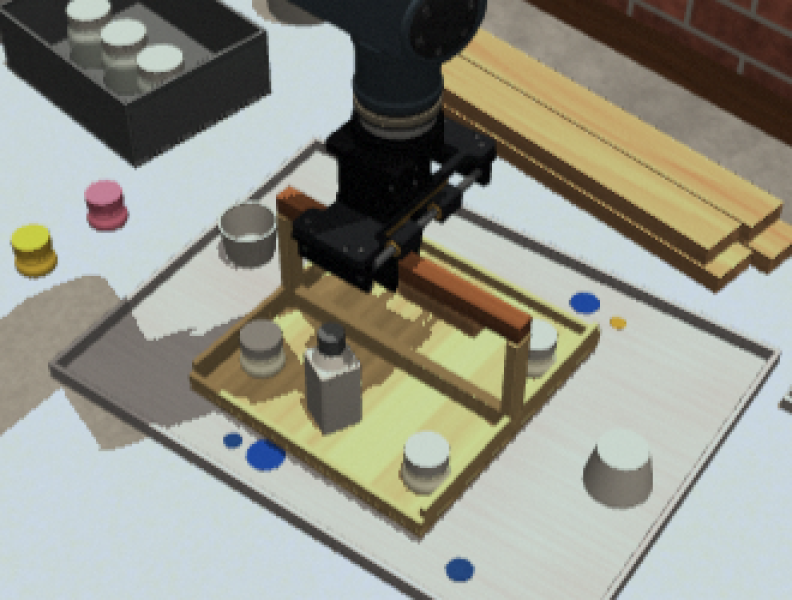

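View pics/w14.png

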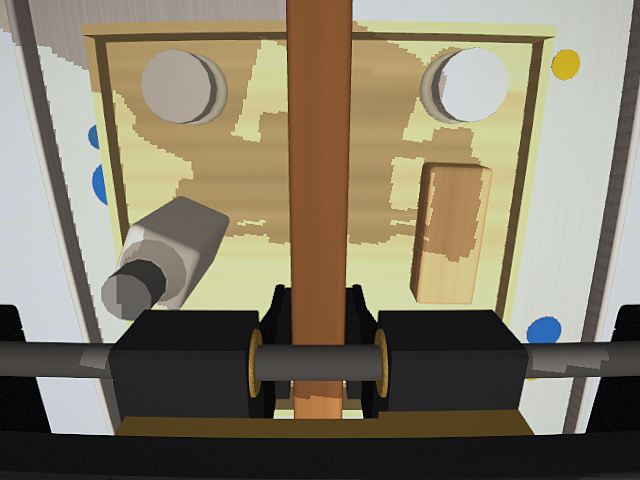

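Lifted 1 cm with about 7.7 N carried, and it hangs level. Now the rest of the way, gently.

Request:
drive_tool(
  deltas=[
    [-0.002,0,0,0,0,0],
    [-0.006,0,0,0,0,0],
    [-0.012,0,0,0,0,0],
    [-0.019,0,0,0,0,0],
    [-0.026,0,0,0,0,0],
    [-0.033,0,0,0,0,0],
    [-0.04,0,0,0,0,0],
    [-0.047,0,0,0,0,0],
  ],
)

```text
t: 20.55
tcp_pos: [0.518, 0.0198, 0.1813]
tcp_rot: [[0.001, 0.989, 0.146], [0.0, 0.146, -0.989], [-1.0, 0.001, -0.0]]
force: [0.4, 0.1, -9.4]
finger_gap: 0.0196
```

Request:
drive_tool(
  deltas=[
    [-0.007,0,0,0,0,0],
    [-0.014,0,0,0,0,0],
    [-0.021,0,0,0,0,0],
    [-0.028,0,0,0,0,0],
    [-0.035,0,0,0,0,0],
    [-0.04,0,0,0,0,0],
    [-0.043,0,0,0,0,0],
    [-0.044,0,0,0,0,0],
  ],
)

```text
t: 21.35
tcp_pos: [0.5181, 0.0198, 0.225]
tcp_rot: [[0.001, 0.989, 0.146], [0.0, 0.146, -0.989], [-1.0, 0.001, -0.0]]
force: [-0.3, -0.2, -8.5]
finger_gap: 0.0194
```

Request:
drive_tool(
  deltas=[
    [0,0,0,0,0,0],
    [0,0,0,0,0,0],
    [0,0,0,0,0,0],
    [0,0,0,0,0,0],
    [0,0,0,0,0,0],
    [0,0,0,0,0,0],
    [0,0,0,0,0,0],
    [0,0,0,0,0,0],
  ],
)

```text
t: 22.15
tcp_pos: [0.518, 0.0198, 0.2246]
tcp_rot: [[0.0, 0.989, 0.146], [0.0, 0.146, -0.989], [-1.0, 0.001, -0.0]]
force: [-0.1, -0.6, -8.2]
finger_gap: 0.0196
```

Run:
```python
from h import *
st=r.read_state();print(st['force'],st['ft_torque'],st['tcp_pos'])
s=snap('wrist','w15.png');s=snap('side','s15.png');c=s['image'][100:350,180:510,::-1];cv2.imwrite('pics/s15c.png',cv2.resize(c,None,fx=2.4,fy=2.4,interpolation=3))
s=snap('scene','c15.png');c=s['image'][130:350,140:440,::-1];cv2.imwrite('pics/c15c.png',cv2.resize(c,None,fx=2.6,fy=2.6,interpolation=3))
```

```text
[-0.12540195 -0.56119904 -8.20567122] [-0.08298058  0.00047115  0.00733147] [0.51801593 0.0197981  0.22461623]
```

View pics/s15c.png

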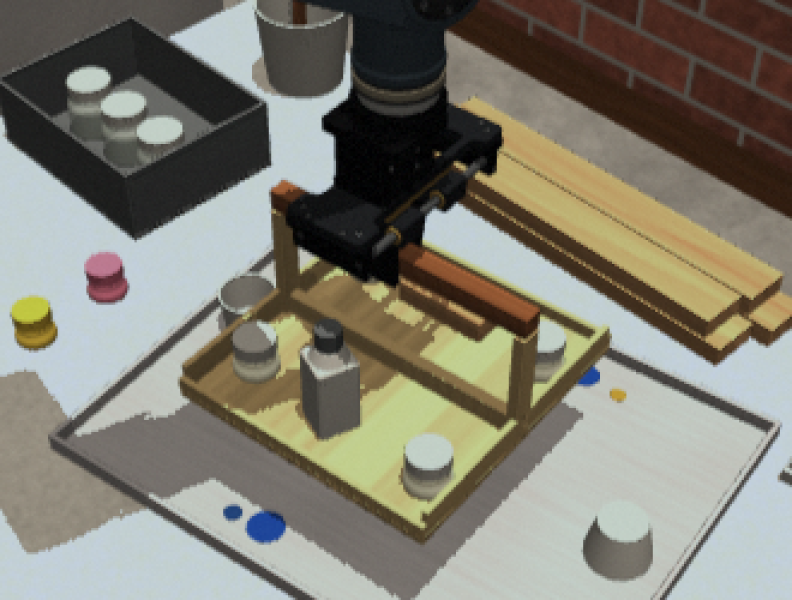

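View pics/c15c.png

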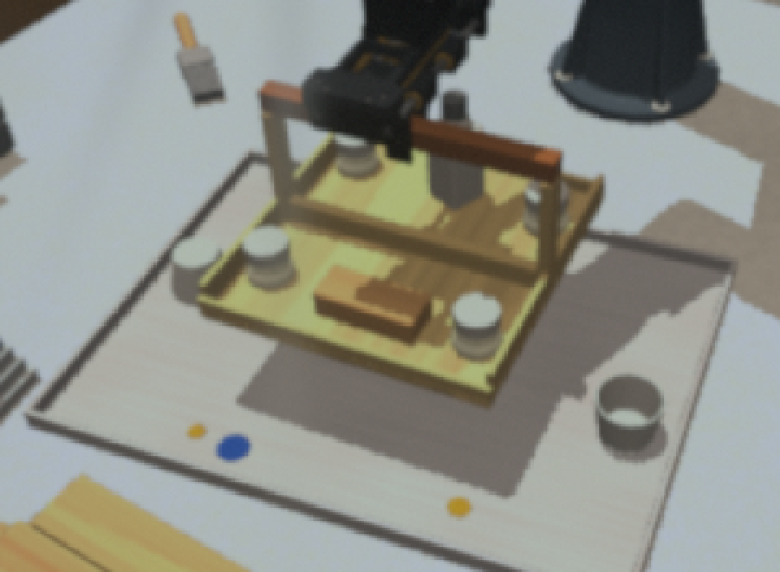

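View pics/w15.png

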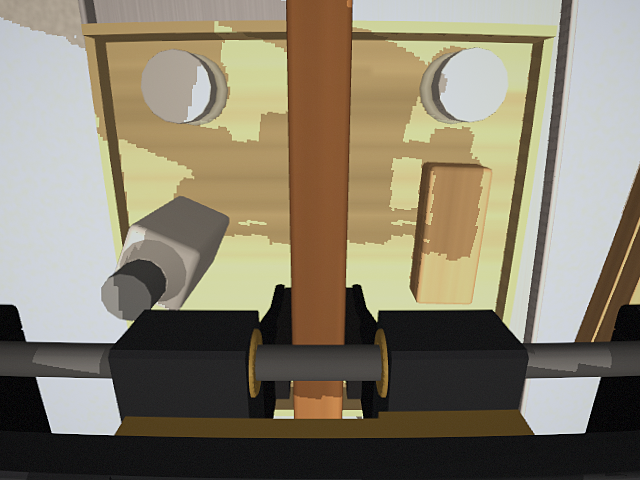

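All three views show the carrier level and clear, about 10 cm up. The wrist view matches the one at 1 cm lift, so nothing has slipped, and both cups are where they were. Handing in.

```bash
python3 -c "
from h import *
print(r.job_done());print(r.read_state()['force'])"
```

```text
the job is handed in; nothing more can be done
None
the job is handed in; nothing more can be done
```

The bottle is upright on the carrier's floor, and the arm is holding the loaded carrier by its handle bar about 10 cm above the pan. I handed the job in at about 22 s of the 64 s allowed.

**What I did:**
- I first slid the bottle about 3 cm out to the lane's outer wall, because the gripper body would have hit the handle bar otherwise.
- I then gripped the bottle by its body, lifted it, turned it upright, set it on the floor of its own lane and let go.
- I gripped the bar 1 to 2 mm from its middle and raised it straight up, from a TCP height of 0.124 m to 0.225 m.

**Last checks:**
- The load on the gripper was steady at about 8.2 N and the fingers were closed on the bar at 19.6 mm, with no sign of slip.
- All three cameras showed the bottle and the four pots upright, the block still in the carrier and the carrier level.
- The wrist picture at 10 cm matched the one at 1 cm to within 2 pixels.
- Both cups were where they started, and the highest contact force I read was about 8 N, set aside the carrier's own weight.

None of the checks failed or disagreed. I could not check the second after hand-in, because the robot gave no further readings.

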